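Pop the battery hatch of the ventilator

ROBOT

A 6-joint arm with a two-finger parallel gripper is mounted at the origin on the work surface. World frame = base frame: x ahead of the robot, y to its left, z up, the work surface at z = 0. Lengths are in m, angles in rad, forces in N, time in s.
With the tool pointing down it reaches from about 0.325 to 0.85 m from the base axis. Payload 15.5 kg.
Tool frame: the origin (TCP) lies on the centre line of the jaws, within the pads' length; the fingertips stand 19 mm ahead of it and the grasp point (between the pads) is the TCP; x points along the fingers, y is the direction in which the jaws open and shut, and the axes are right-handed (so a half turn about x gives the same grasp; the last joint's range is limited). The gripper opens to 91 mm and grips with 3 to 60 N. Pads are 32 mm wide; open, the fingers measure 118 mm over their backs; the gripper's body (76 mm by 178 mm) begins 60 mm behind the grasp point.
Start: joints at [-1.254, 0.494, 1.345, -0, 1.302, -0.096], TCP at [0.25, -0.573, 0.21] pointing down, gripper open.
Joint ranges: [-2.91, 2.91], [-0.82, 2.16], [0.22, 2.67], [-1.22, 4.37], [0.12, 2.79], [-3.08, 3.08]. Speed limits (rad/s): [1.89, 1.89, 2.57, 3.01, 3.01, 3.01].

INTERFACE

Orientations are given as a 3x3 rotation matrix whose columns are the frame's x, y, z axes.
In Python, from workcell import sensors, capture, ticket gives the robot as it stands.
- The arm moves only by the tool arm_command, never from a script. Its argument "series" is one flat list of numbers, 6 for each row, row after row: the shift along the tool's x, y, z as a fraction of full scale, then the turn, a rotation vector about the tool's x, y, z as a fraction of full scale. In form: [dx, dy, dz, wx, wy, wz, dx, dy, dz, wx, wy, wz, ...]. A call has 1 to 12 rows; each row shifts and turns the commanded pose from where the row before left it, along the tool's axes as they then stand; what a row does not reach is not made up. Full scale, the value 1, is 0.8 m for a shift and 0.5 rad for a turn. A row lasts 1/12 s, in which the tool goes at most 41.7 mm and 7.16 degrees, less where a joint would pass 70% of its speed; a pose out of reach is approached as far as the arm can. A call with a number of a shift or a turn outside -1 to 1 is refused whole. A call with a gripper value outside its range is refused whole. "hand" is the closure, from 0 (fully open) to 1 (shut), set as the call begins (left out, the last holds). The fingers move at their own pace and stop on an object; "force" is the grip in N (left out, the last holds). Time passes only in rows, so rows that do not move let the fingers close. It gives the time, the measured TCP pose, the force and the opening at its end, in the units of the state.
- sensors.state(): the state, without advancing time (a new reading comes with each control period).
- capture(name): name is "scene" or "top" or "wrist"; returns a dict with "image" (420x560x3 uint8, red, green, blue), "fov_y" (degrees; the focal length in pixels is half the picture's height over the tangent of half this angle, whatever the lens; pixels are square), "cx", "cy" (the principal point, pixels), "view" (4x4, takes a point from world to camera coordinates). Camera axes: x right, y up, looking along -z (the intrinsics and any distortion apply to the point x, -y, -z); pixel columns grow to the right and rows downward; lengths in m; the calibration is good to about 2 mm. The wrist camera is an equidistant fisheye: a pixel r from the principal point sees the ray r / f radians off the axis. A picture is of the moment at which its call begins. There is no depth.
- ticket.close_job(): hands the job in, once; it reports no verdict.
The state is a dict: "t": time; "joint_positions": joint angles; "joint_vel": joint speeds; "effort": joint torques, N m; "tool_pos": TCP position; "orientation": TCP orientation; "contact_force": force on the tool from outside, world axes, zero at the start; "wrist_torque": the same for the moment, N m; "finger_gap": finger opening in m.
Only numpy, scipy, OpenCV 4.12 (cv2) and the standard library are available. Lean on these libraries where they do the work, as an engineer would, in place of code of your own. Each camera call takes 0.05 s, during which the arm holds its last target.

TASK

Two white ventilators lie on the bench. With a fingertip press the yellow battery hatch once on its black ribs until the latch lets go, then draw the hand back up so that the hatch pops wide open, and leave it standing open without pushing it down again. Do not press the blue hatch, and do not pick up or knock away anything else on the bench.

Things in the scene. Friction and masses are not known exactly. Their poses are not given: they have to be found in the camera images.
- yellow_hatch (a joint): angle (rad) of the yellow battery hatch. 0 = shut and latched; negative = pressed in, stop at -0.07; positive = open, stop at 0.62 (35 degrees). Pressing the ribs down about 4 to 5 mm (about 6 N; stop at 6 mm) frees the latch, less leaves it shut; once the finger draws back, a spring lifts it to its open stop within 2 s and it stays. Pushing it down when open (3 N or more) counts as a second press.
- yellow_hinge (a point): hinge of the yellow hatch, on the edge at the unit's +x side, at the height of the casing's top, midway across. The hatch is a plate 110 mm long (from here to the unit's -x side, where its free edge is) x 76 wide x 12 thick, standing on the casing's top: upper face 97 mm above the table when shut
- blue_hinge (a point): hinge of the blue hatch, on the edge at the unit's +x side, at the height of the casing's top, midway across. The hatch is a plate 110 mm long (from here to the unit's -x side, where its free edge is) x 76 wide x 12 thick, standing on the casing's top: upper face 97 mm above the table when shut
- yellow_pad (a point): centre of the three black ribs on the upper face of the yellow hatch, the place to press: 25 mm in from the free edge, 85 mm from the hinge, midway across; moves with the hatch; z points out of the face
- yellow_unit: white louvred cordless ventilator lying on its face, fixed to the table, casing 170 (x) x 220 (y) x 85 mm high, with the yellow battery hatch in its back (top side); origin at the centre of its underside; z up
- blue_hatch (a joint): angle (rad) of the blue battery hatch. 0 = shut and latched; negative = pressed in, stop at -0.07; positive = open, stop at 0.62 (35 degrees). Same latch as the yellow one. Must stay shut.
- blue_pad (a point): centre of the three black ribs on the upper face of the blue hatch, the place to press: 25 mm in from the free edge, 85 mm from the hinge, midway across; moves with the hatch; z points out of the face
- blue_unit: white louvred cordless ventilator lying on its face, fixed to the table, casing 170 (x) x 220 (y) x 85 mm high, with the blue battery hatch in its back (top side); origin at the centre of its underside; z up
- cell_a: fresh battery cell standing upright, black with a copper band, diameter 34 mm, 60 mm tall; origin at the centre of its underside; to be left alone
- cell_b: second fresh battery cell, like cell_a, standing upright; to be left alone
- tape: core of brown packing tape standing on its flat side, 90 mm across, 48 mm tall; origin at the centre of its underside; to be left alone
- driver: screwdriver with an orange handle lying on the table; to be left alone
- mug: white mug, 80 mm across, 90 mm tall; origin at the centre of its underside; to be left alone
- tin: steel tin with a black cap, 76 mm across, 120 mm tall; origin at the centre of its underside; to be left alone

How it is judged:
By the outcome, as a careful person would: the job done as asked, in the order asked, and still so for the second after the job is handed in, with the robot touching nothing.
It also fails if it takes over 40 s, if anything falls off the work surface, if the arm or the gripper's body presses on something with over 40 N, if the wrist force passes 120 N, or if a joint passes its speed limit or range.

## Working session

There is one attempt and no reset: what is moved stays moved. The work goes in short steps, Python scripts to look and compute and a tool call to move; the robot and the scene stay as the last step left them, time stands still between calls to the robot, and variables do not carry over. Pictures are saved under pics/ and viewed, and the job is handed in when it is done.

Besides the shell and the picture viewer there is one more tool, called after "Request:" as name(argument=value, ...), one argument or row to a line, values as JSON. arm_command: Moves the arm, as the interface text tells. Its arguments: {"type":"object","properties":{"series":{"type":"array","items":{"type":"number","minimum":-1,"maximum":1}},"hand":{"type":"number"},"force":{"type":"number"}},"required":["series"]}

```bash
mkdir -p pics; ls; python3 - <<'E'
from workcell import sensors, capture
import cv2,json,numpy as np
s=sensors.state();print(s)
for n in ["scene","top","wrist"]:
    c=capture(n);cv2.imwrite(f"pics/{n}0.png",c["image"][:,:,::-1]);print(n,c["fov_y"],c["cx"],c["cy"],np.round(c["view"],4).tolist(),[k for k in c])
E
```

```text
pics
{'t': 0.0, 'joint_positions': array([-1.25450398e+00,  4.94188251e-01,  1.34612646e+00, -6.59973991e-06,
        1.30248544e+00, -9.54758399e-02]), 'joint_vel': array([-1.67723424e-03, -1.04591431e-03,  1.14347527e-03, -5.48052962e-04,
        4.74609049e-04, -3.56659562e-05]), 'effort': array([ 5.57003495e-04, -8.78805971e+01, -3.81848216e+01,  7.07830978e-02,
        5.33617276e-02, -6.09806852e-05]), 'tool_pos': array([ 0.25004023, -0.57239088,  0.20893669]), 'orientation': array([[-3.81635287e-04,  4.00231723e-01, -9.16413893e-01],
       [ 1.14562450e-03, -9.16413183e-01, -4.00231890e-01],
       [-9.99999271e-01, -1.20260882e-03, -1.08779661e-04]]), 'contact_force': array([-0.62275051, -0.37317895, -0.27566555]), 'wrist_torque': array([0.00502462, 0.00645558, 0.00692241]), 'finger_gap': 0.09135421131729925}
scene 56.75912711717549 275.57010295959134 207.251382578234 [[0.8089, 0.5877, 0.0141, -0.4338], [-0.3331, 0.4386, 0.8347, 0.1001], [0.4844, -0.6799, 0.5506, -1.3133], [0.0, 0.0, 0.0, 1.0]] ['image', 'fov_y', 'cx', 'cy', 'view']
top 48.950673592770976 287.9589898924893 205.9913270972102 [[-0.0221, -0.9997, 0.0139, -0.0015], [0.9954, -0.0207, 0.094, -0.5247], [-0.0936, 0.0159, 0.9955, -1.3246], [0.0, 0.0, 0.0, 1.0]] ['image', 'fov_y', 'cx', 'cy', 'view']
wrist 65.70646984690485 283.0074776044787 212.47633296048252 [[0.3989, -0.917, -0.0002, -0.6248], [0.8764, 0.3813, -0.2943, 0.0327], [0.2699, 0.1172, 0.9557, -0.3918], [0.0, 0.0, 0.0, 1.0]] ['image', 'fov_y', 'cx', 'cy', 'view']
```

View pics/top0.png

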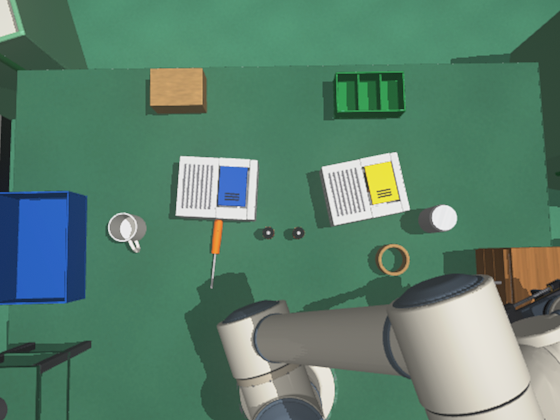

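View pics/scene0.png

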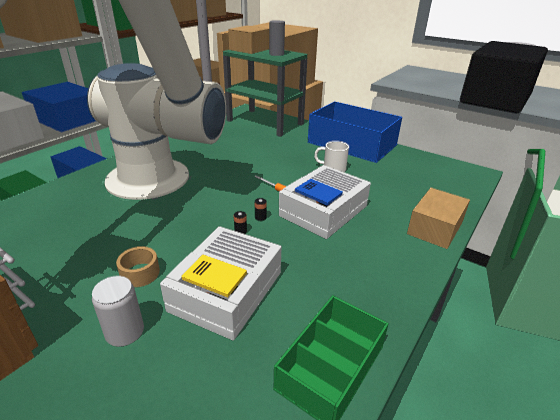

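```bash
python3 - <<'E'
import cv2
a=cv2.imread("pics/top0.png");cv2.imwrite("pics/topc.png",cv2.resize(a[145:235,310:420],None,fx=6.5,fy=6.5,interpolation=cv2.INTER_CUBIC))
a=cv2.imread("pics/scene0.png");cv2.imwrite("pics/scenec.png",cv2.resize(a[220:340,155:290],None,fx=5,fy=5,interpolation=cv2.INTER_CUBIC))
E
```

```text
(no output)
```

View pics/topc.png

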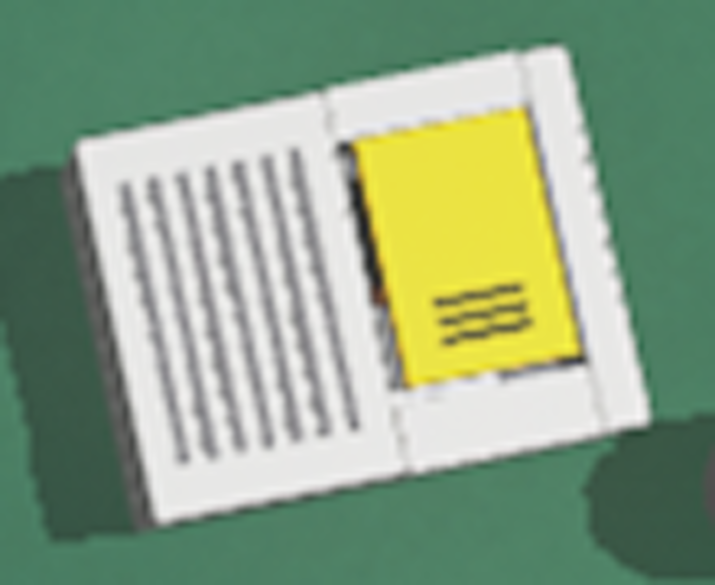

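View pics/scenec.png

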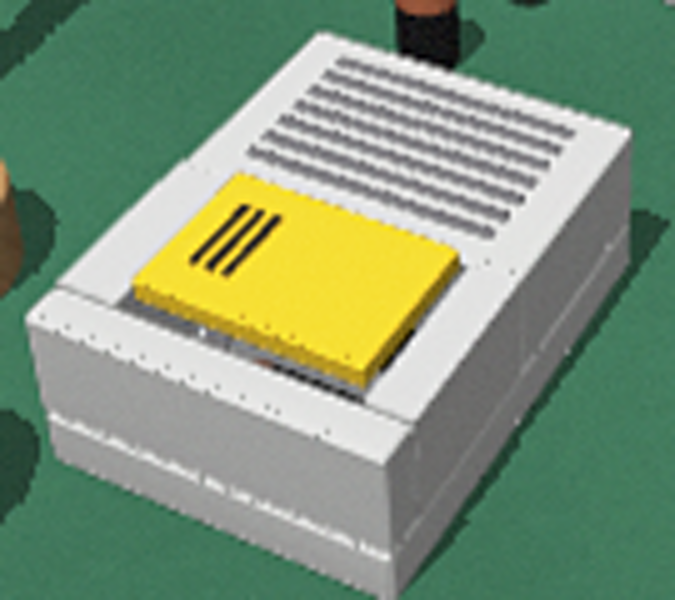

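View pics/wrist0.png

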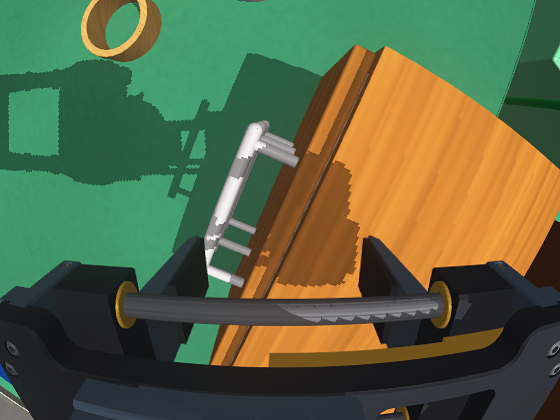

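```bash
cat > h.py <<'E'
import numpy as np
from workcell import sensors, capture
def ray(c,u,v):
    V=np.array(c["view"]);f=210/np.tan(np.radians(c["fov_y"])/2)
    d=np.array([(u-c["cx"])/f,-(v-c["cy"])/f,-1.]);R=V[:3,:3]
    return -R.T@V[:3,3],R.T@d
def onz(c,u,v,z):
    o,d=ray(c,u,v);return o+d*(z-o[2])/d[2]
def proj(c,p):
    V=np.array(c["view"]);f=210/np.tan(np.radians(c["fov_y"])/2)
    q=V[:3,:3]@p+V[:3,3];return c["cx"]+f*q[0]/-q[2],c["cy"]-f*q[1]/-q[2]
E
python3 - <<'E'
from h import *
T=capture("top");S=capture("scene")
for n,u,v in [("pad",484,314),("TL",357,142),("TR",527,108),("BL",405,388),("BR",582,358)]:
    print(n,onz(T,u/6.5+310-.4,v/6.5+145-.4,.097).round(4))
for n,u,v in [("tcA",80,142),("tcB",565,45),("tcC",650,425),("tcD",155,525)]:
    print(n,onz(T,u/6.5+310-.4,v/6.5+145-.4,.085).round(4))
for n,u,v in [("pad",237,240),("freeR",135,284),("hingeR",366,376),("hingeL",460,257),("freeL",238,176)]:
    print(n,onz(S,u/5+155-.4,v/5+220-.4,.097).round(4))
for n,u,v in [("tin top",445,213)]: print(n,onz(T,u,v,.12))
print("tape",onz(T,394,259,.048))
E
```

```text
pad [ 0.5487 -0.2799  0.097 ]
TL [ 0.6243 -0.2282  0.097 ]
TR [ 0.6377 -0.3022  0.097 ]
BL [ 0.5176 -0.2447  0.097 ]
BR [ 0.5289 -0.3211  0.097 ]
tcA [ 0.6288 -0.11    0.085 ]
tcB [ 0.6675 -0.3229  0.085 ]
tcC [ 0.5005 -0.3523  0.085 ]
tcD [ 0.462  -0.1374  0.085 ]
pad [ 0.5498 -0.2797  0.097 ]
freeR [ 0.5357 -0.3228  0.097 ]
hingeR [ 0.6434 -0.3047  0.097 ]
hingeL [ 0.6299 -0.2323  0.097 ]
freeL [ 0.5212 -0.2504  0.097 ]
tin top [ 0.4874863  -0.43895599  0.12      ]
tape [ 0.36422367 -0.31149454  0.048     ]
```

Request:
arm_command(
  series=[0,0,0,0.12,0,0,0,0,0,0.12,0,0,0,0,0,0.12,0,0,0,0,0,0.12,0,0,0,0,0,0,0.12,0,0,0,0,0,0,0,0,0,0,0,0,0],
  hand=1,
  force=20,
)

```text
t: 0.83
tool_pos: [0.2494, -0.5729, 0.2094]
orientation: [[0.058, 0.17, -0.984], [0.01, -0.985, -0.17], [-0.998, -0.0, -0.059]]
contact_force: [-0.4, -0.3, 1.0]
finger_gap: 0.0474
```

```bash
cat >> h.py <<'E'
def go(P):
    s=sensors.state();R=np.array(s["orientation"]);p=np.array(s["tool_pos"])
    tip=p+R[:,0]*.019
    print("t",s["t"],"tcp",p.round(4),"tip",tip.round(4),"gap",round(s["finger_gap"],4),"F",np.round(s["contact_force"],2))
    print(R.round(3)); d=R.T@(np.array(P)-tip); print("tool-frame m",d.round(4),"frac",(d/.8).round(4))
E
python3 -c "
from h import *
go([.549,-.28,.19])"
```

```text
t 0.8333 tcp [ 0.2494 -0.5729  0.2094] tip [ 0.2505 -0.5727  0.1905] gap 0.0474 F [-0.41 -0.29  0.97]
[[ 0.058  0.17  -0.984]
 [ 0.01  -0.985 -0.17 ]
 [-0.998 -0.    -0.059]]
tool-frame m [ 0.0207 -0.2376 -0.3433] frac [ 0.0259 -0.2971 -0.4291]
```

Request:
arm_command(
  series=[0.002,-0.025,-0.036,0,0,0,0.002,-0.025,-0.036,0,0,0,0.002,-0.025,-0.036,0,0,0,0.002,-0.025,-0.036,0,0,0,0.002,-0.025,-0.036,0,0,0,0.002,-0.025,-0.036,0,0,0,0.002,-0.025,-0.036,0,0,0,0.002,-0.025,-0.036,0,0,0,0.002,-0.025,-0.036,0,0,0,0.002,-0.025,-0.036,0,0,0,0.002,-0.024,-0.035,0,0,0,0.002,-0.02,-0.03,0,0,0],
)

```text
t: 1.83
tool_pos: [0.5469, -0.2808, 0.2108]
orientation: [[0.058, 0.172, -0.983], [0.009, -0.985, -0.172], [-0.998, 0.001, -0.059]]
contact_force: [0.7, 0.4, -1.0]
finger_gap: 0.0002
```

Request:
arm_command(
  series=[0,0,0,0,0,0,0,0,0,0,0,0,0,0,0,0,0,0],
)

```text
t: 2.08
tool_pos: [0.5453, -0.2828, 0.2107]
orientation: [[0.058, 0.172, -0.983], [0.01, -0.985, -0.172], [-0.998, 0.001, -0.059]]
contact_force: [-0.1, -0.7, -0.0]
finger_gap: 0.0004
```

```bash
python3 -c "
from h import *
import cv2
go([.549,-.28,.105])
for n in ['scene','wrist','top']:
    c=capture(n);cv2.imwrite(f'pics/{n}1.png',c['image'][:,:,::-1])
"
```

```text
t 2.0833 tcp [ 0.5453 -0.2828  0.2107] tip [ 0.5464 -0.2826  0.1917] gap 0.0004 F [-0.14 -0.65 -0.04]
[[ 0.058  0.172 -0.983]
 [ 0.01  -0.985 -0.172]
 [-0.998  0.001 -0.059]]
tool-frame m [ 0.0867 -0.0022  0.0021] frac [ 0.1084 -0.0027  0.0027]
```

View pics/scene1.png

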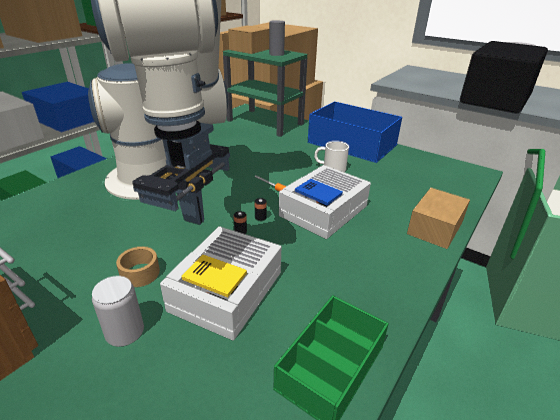

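View pics/wrist1.png

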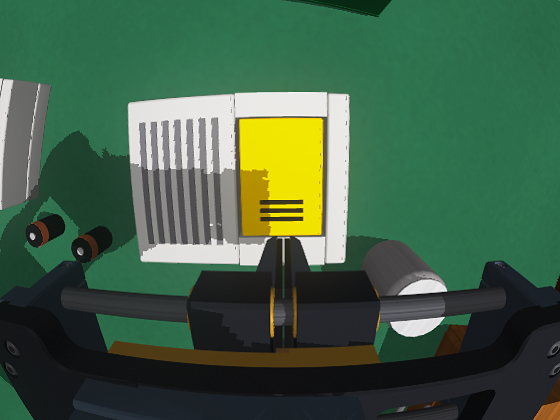

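```bash
python3 -c "
from h import *
S=capture('scene');print(proj(S,np.array([.5464,-.2826,.1917])),proj(S,np.array([.549,-.28,.097])))
"
```

```text
(np.float64(195.2386517632561), np.float64(230.98830026484444)) (np.float64(201.61335846715178), np.float64(267.5340480061521))
```

Request:
arm_command(
  series=[0.03,-0.001,0.001,0,0,0,0.03,-0.001,0.001,0,0,0,0.03,-0.001,0.001,0,0,0,0.015,0,0,0,0,0,0,0,0,0,0,0,0,0,0,0,0,0],
)

```text
t: 2.78
tool_pos: [0.5472, -0.2804, 0.1267]
orientation: [[0.058, 0.17, -0.984], [0.011, -0.985, -0.17], [-0.998, -0.001, -0.059]]
contact_force: [-0.2, -0.1, 1.1]
finger_gap: 0.0
```

```bash
python3 -c "
from h import *
import cv2
go([.549,-.28,.097])
for n in ['scene','wrist','top']:
    c=capture(n);cv2.imwrite(f'pics/{n}2.png',c['image'][:,:,::-1])
a=cv2.imread('pics/scene2.png');cv2.imwrite('pics/scene2c.png',cv2.resize(a[200:340,130:290],None,fx=4,fy=4,interpolation=cv2.INTER_CUBIC))
"
```

```text
t 2.7833 tcp [ 0.5472 -0.2804  0.1267] tip [ 0.5483 -0.2802  0.1077] gap 0.0 F [-0.19 -0.07  1.13]
[[ 0.058  0.17  -0.984]
 [ 0.011 -0.985 -0.17 ]
 [-0.998 -0.001 -0.059]]
tool-frame m [ 0.0107 -0.0001 -0.0001] frac [ 0.0134 -0.0001 -0.0001]
```

View pics/scene2c.png

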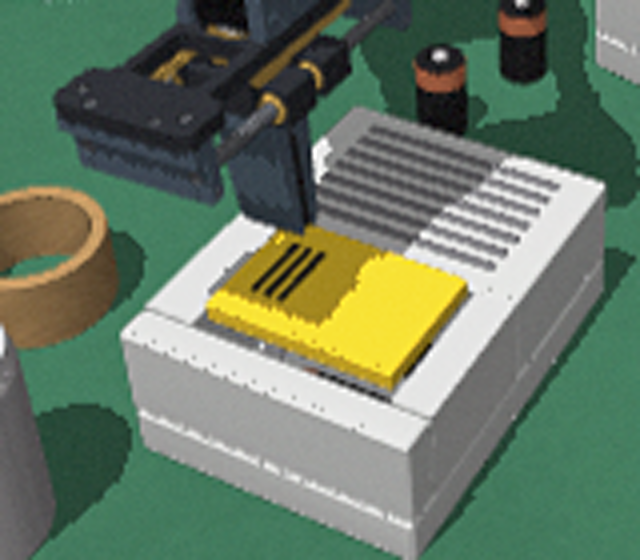

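View pics/wrist2.png

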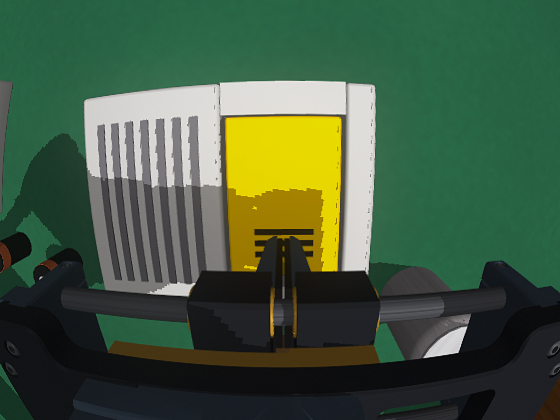

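```bash
python3 - <<'E'
from h import *
import cv2
S=capture('scene');W=capture('wrist');T=capture('top')
s=sensors.state();R=np.array(s["orientation"]);p=np.array(s["tool_pos"])
def pw(c,P):
    V=np.array(c["view"]);q=V[:3,:3]@P+V[:3,3];v=np.array([q[0],-q[1],-q[2]]);f=210/np.tan(np.radians(c["fov_y"])/2)
    th=np.arctan2(np.hypot(v[0],v[1]),v[2]);r=f*th/np.hypot(v[0],v[1]);return np.array([c["cx"]+r*v[0],c["cy"]+r*v[1]])
si=S["image"].copy();wi=W["image"].copy();si=cv2.resize(si,None,fx=4,fy=4);
for y in(-.0135,.0135):
  for z in(-.016,.016):
    for x in (.019,-.02):
      P=p+R@[x,y,z]
      a=np.array(proj(S,P));b=pw(W,P)
      cv2.circle(si,tuple(((a+.5)*4).astype(int)),4,(255,0,0) if x>0 else (0,255,0),-1)
      cv2.circle(wi,tuple(b.astype(int)),2,(255,0,0)if x>0 else (0,255,0),-1)
P=np.array([.549,-.28,.097]);print("pad wrist",pw(W,P))
cv2.circle(wi,tuple(pw(W,P).astype(int)),2,(0,0,255),-1)
cv2.imwrite('pics/s3.png',si[720:1320,500:1200,::-1]);cv2.imwrite('pics/w3.png',cv2.resize(wi[180:330,180:380],None,fx=4,fy=4)[:,:,::-1])
E
```

```text
pad wrist [281.74166505 241.44588623]
```

View pics/s3.png

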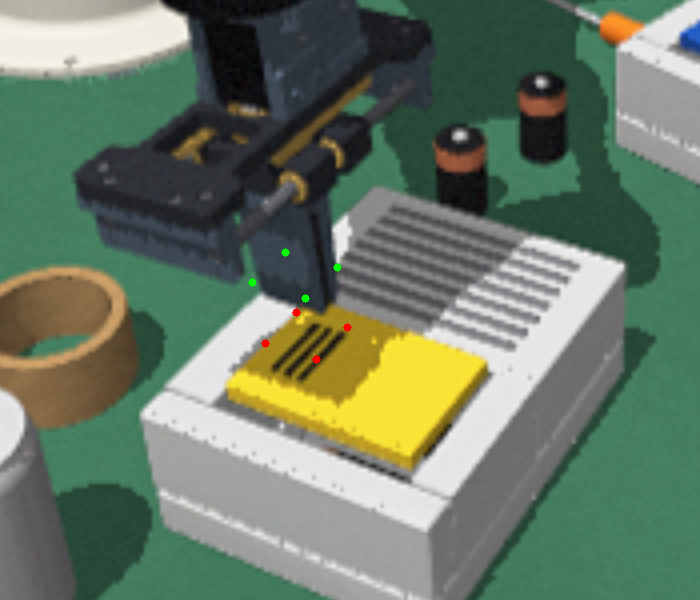

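View pics/w3.png

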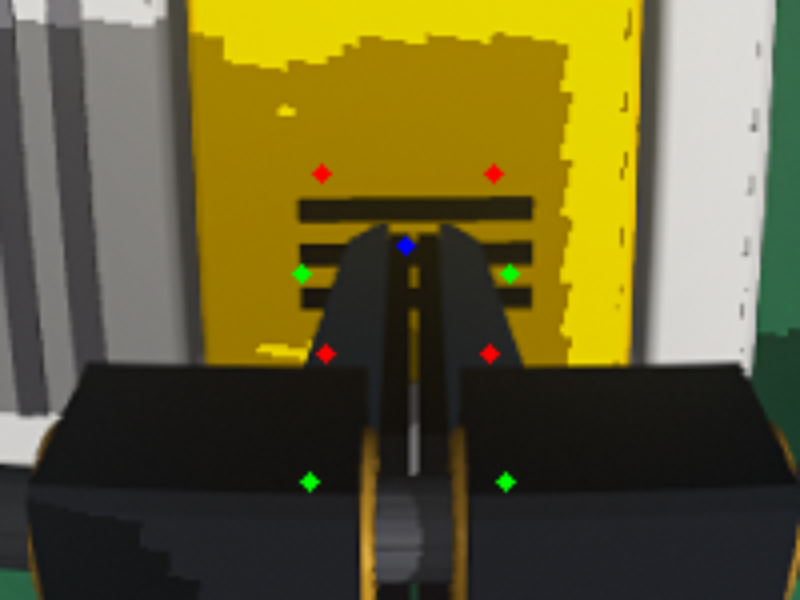

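```bash
python3 - <<'E'
from h import *
import cv2
S=capture('scene');W=capture('wrist')
s=sensors.state();R=np.array(s["orientation"]);p=np.array(s["tool_pos"])
def rw(c,u,v):
    V=np.array(c["view"]);f=210/np.tan(np.radians(c["fov_y"])/2)
    a=np.array([u-c["cx"],v-c["cy"]]);r=np.hypot(*a);th=r/f;d=np.array([a[0]/r*np.sin(th),-a[1]/r*np.sin(th),-np.cos(th)])
    return -V[:3,:3].T@V[:3,3],V[:3,:3].T@d
o1,d1=ray(S,207,256.5);o2,d2=rw(W,283,237.5)
A=np.stack([d1,-d2],1);t=np.linalg.lstsq(A,o2-o1,rcond=None)[0]
a,b=o1+d1*t[0],o2+d2*t[1];print(a,b,"in tool",R.T@(a-p),R.T@(b-p)); print("wcam",o2,"tool",R.T@(o2-p))
# pad in wrist: centre rib
o,d=rw(W,180+416/4,180+254/4);print("rib centre by wrist",o+d*(.097-o[2])/d[2])
si=cv2.resize(S["image"][225:265,180:220],None,fx=15,fy=15,interpolation=cv2.INTER_CUBIC)
cv2.imwrite('pics/s4.png',si[:,:,::-1])
E
```

```text
[ 0.56533537 -0.27673797  0.13300981] [ 0.56361046 -0.27789297  0.13362835] in tool [-0.00460652 -0.00035086 -0.01811033] [-0.00533837  0.00049266 -0.0162543 ]
wcam [ 0.61923391 -0.26803152  0.30715916] tool [-0.17512752  0.00038672 -0.08315567]
rib centre by wrist [ 0.5477323  -0.28137845  0.097     ]
```

View pics/s4.png

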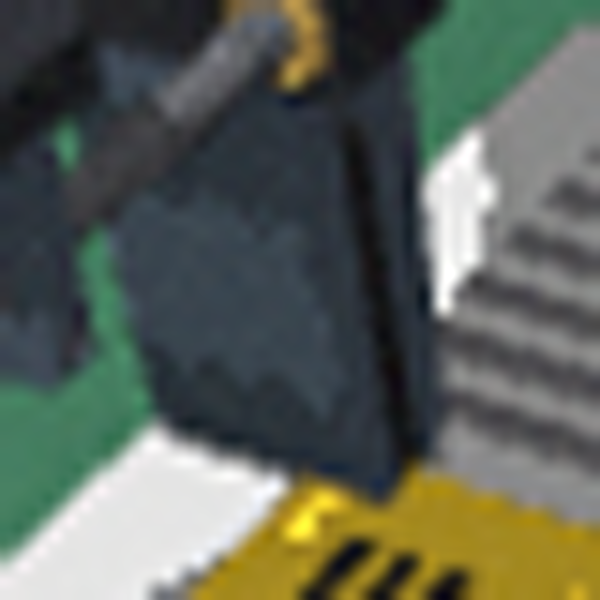

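Request:
arm_command(
  series=[0.003,0,-0.002,0,0,0,0.003,0,0,0,0,0,0.002,0,0,0,0,0,0,0,0,0,0,0],
)

```text
t: 3.52
tool_pos: [0.5494, -0.2794, 0.1199]
orientation: [[0.058, 0.171, -0.984], [0.011, -0.985, -0.171], [-0.998, -0.001, -0.059]]
contact_force: [0.4, 0.3, 0.2]
finger_gap: 0.0004
```

Request:
arm_command(
  series=[0.002,0,0,0,0,0,0.002,0,0,0,0,0,0,0,0,0,0,0],
)

```text
t: 3.77
tool_pos: [0.5497, -0.2795, 0.1169]
orientation: [[0.059, 0.171, -0.984], [0.011, -0.985, -0.171], [-0.998, -0.0, -0.06]]
contact_force: [0.8, 1.0, 0.2]
finger_gap: 0.0004
```

Request:
arm_command(
  series=[0.0015,0,0,0,0,0,0.0015,0,0,0,0,0,0,0,0,0,0,0],
)

```text
t: 4.02
tool_pos: [0.5499, -0.2796, 0.1147]
orientation: [[0.059, 0.171, -0.984], [0.01, -0.985, -0.171], [-0.998, -0.0, -0.06]]
contact_force: [-0.2, 0.7, -0.3]
finger_gap: 0.0007
```

```bash
python3 - <<'E'
from h import *
import cv2
S=capture('scene')
cv2.imwrite('pics/s5.png',cv2.resize(S["image"][225:305,165:265],None,fx=7,fy=7,interpolation=cv2.INTER_CUBIC)[:,:,::-1])
E
```

```text
(no output)
```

View pics/s5.png

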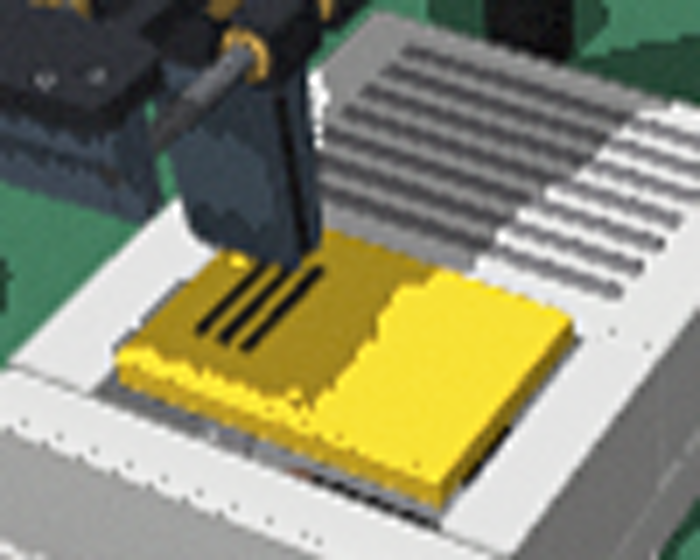

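Request:
arm_command(
  series=[0.003,0,0.002,0,0,0,0.003,0,0,0,0,0,0.003,0,0,0,0,0,0.003,0,0,0,0,0,0,0,0,0,0,0],
)

```text
t: 4.48
tool_pos: [0.5487, -0.2796, 0.1046]
orientation: [[0.058, 0.171, -0.984], [0.011, -0.985, -0.171], [-0.998, -0.001, -0.059]]
contact_force: [0.5, -0.3, 0.4]
finger_gap: 0.0003
```

Request:
arm_command(
  series=[0.002,0,0,0,0,0,0.002,0,0,0,0,0,0,0,0,0,0,0],
)

```text
t: 4.73
tool_pos: [0.5491, -0.2797, 0.1017]
orientation: [[0.059, 0.171, -0.984], [0.01, -0.985, -0.171], [-0.998, -0.0, -0.06]]
contact_force: [0.3, 0.9, 0.5]
finger_gap: 0.0005
```

Request:
arm_command(
  series=[0.002,0,0,0,0,0,0,0,0,0,0,0],
)

```text
t: 4.9
tool_pos: [0.5492, -0.2797, 0.1002]
orientation: [[0.059, 0.171, -0.984], [0.01, -0.985, -0.171], [-0.998, -0.0, -0.06]]
contact_force: [-0.3, -0.0, -0.5]
finger_gap: 0.0005
```

```bash
python3 - <<'E'
from h import *
import cv2
S=capture('scene')
cv2.imwrite('pics/s6.png',cv2.resize(S["image"][225:305,165:265],None,fx=7,fy=7,interpolation=cv2.INTER_CUBIC)[:,:,::-1])
W=capture('wrist');cv2.imwrite('pics/w6.png',cv2.resize(W["image"][180:330,180:380],None,fx=4,fy=4)[:,:,::-1])
E
```

```text
(no output)
```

View pics/s6.png

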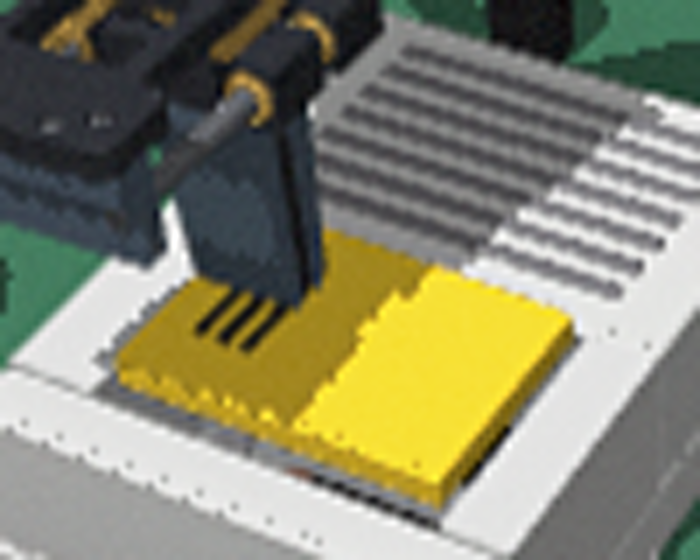

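View pics/w6.png

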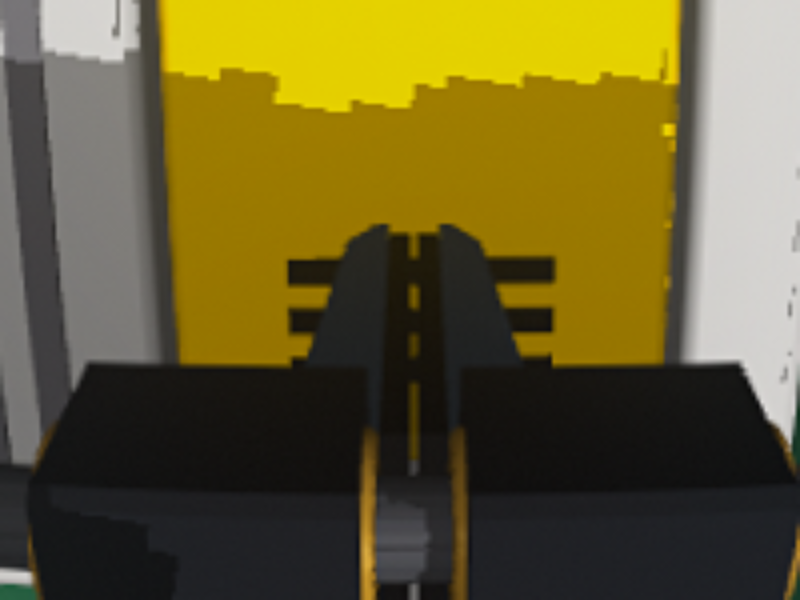

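Request:
arm_command(
  series=[0.002,0,0,0,0,0,0.002,0,0,0,0,0,0,0,0,0,0,0],
)

```text
t: 5.25
tool_pos: [0.5493, -0.2796, 0.0969]
orientation: [[0.059, 0.171, -0.984], [0.01, -0.985, -0.171], [-0.998, -0.0, -0.06]]
contact_force: [0.3, 0.3, -0.8]
finger_gap: 0.0005
```

Request:
arm_command(
  series=[0.002,0,0,0,0,0,0,0,0,0,0,0],
)

```text
t: 5.42
tool_pos: [0.5494, -0.2796, 0.0953]
orientation: [[0.059, 0.171, -0.984], [0.01, -0.985, -0.171], [-0.998, -0.0, -0.06]]
contact_force: [0.4, -0.4, 0.2]
finger_gap: 0.0006
```

Request:
arm_command(
  series=[0.002,0,0,0,0,0,0,0,0,0,0,0],
)

```text
t: 5.58
tool_pos: [0.5497, -0.2797, 0.0939]
orientation: [[0.059, 0.171, -0.983], [0.01, -0.985, -0.171], [-0.998, 0.0, -0.06]]
contact_force: [-0.0, -0.6, 1.5]
finger_gap: 0.0004
```

Request:
arm_command(
  series=[0.001,0,0,0,0,0,0,0,0,0,0,0],
)

```text
t: 5.75
tool_pos: [0.5496, -0.2797, 0.0932]
orientation: [[0.059, 0.171, -0.984], [0.01, -0.985, -0.171], [-0.998, 0.0, -0.06]]
contact_force: [-0.6, 0.1, 2.2]
finger_gap: 0.0005
```

Request:
arm_command(
  series=[0.001,0,0,0,0,0,0,0,0,0,0,0],
)

```text
t: 5.92
tool_pos: [0.5496, -0.2797, 0.0924]
orientation: [[0.059, 0.171, -0.984], [0.01, -0.985, -0.171], [-0.998, 0.0, -0.06]]
contact_force: [-2.8, -1.2, 3.4]
finger_gap: 0.0007
```

Request:
arm_command(
  series=[0.001,0,0,0,0,0,0,0,0,0,0,0],
)

```text
t: 6.08
tool_pos: [0.5496, -0.2797, 0.0915]
orientation: [[0.059, 0.171, -0.984], [0.01, -0.985, -0.171], [-0.998, -0.0, -0.06]]
contact_force: [-2.4, -0.6, 3.8]
finger_gap: 0.0002
```

Request:
arm_command(
  series=[0.001,0,0,0,0,0,0,0,0,0,0,0],
)

```text
t: 6.25
tool_pos: [0.5497, -0.2796, 0.0907]
orientation: [[0.059, 0.171, -0.984], [0.01, -0.985, -0.171], [-0.998, -0.0, -0.06]]
contact_force: [-2.5, -0.8, 3.4]
finger_gap: 0.0005
```

Request:
arm_command(
  series=[0.001,0,0,0,0,0,0,0,0,0,0,0],
)

```text
t: 6.42
tool_pos: [0.5498, -0.2796, 0.0899]
orientation: [[0.059, 0.171, -0.984], [0.01, -0.985, -0.171], [-0.998, -0.0, -0.06]]
contact_force: [-1.2, -1.3, 3.4]
finger_gap: 0.0007
```

Request:
arm_command(
  series=[0.001,0,0,0,0,0,0,0,0,0,0,0],
)

```text
t: 6.58
tool_pos: [0.5498, -0.2796, 0.0891]
orientation: [[0.059, 0.171, -0.984], [0.01, -0.985, -0.171], [-0.998, -0.0, -0.06]]
contact_force: [-2.1, -1.0, 2.8]
finger_gap: 0.0006
```

Request:
arm_command(
  series=[0.001,0,0,0,0,0,0,0,0,0,0,0],
)

```text
t: 6.75
tool_pos: [0.5499, -0.2796, 0.0883]
orientation: [[0.059, 0.171, -0.984], [0.01, -0.985, -0.171], [-0.998, -0.0, -0.06]]
contact_force: [-2.5, 0.2, 3.6]
finger_gap: 0.0005
```

```bash
python3 - <<'E'
from h import *
import cv2
go([.549,-.28,.097])
S=capture('scene')
cv2.imwrite('pics/s7.png',cv2.resize(S["image"][225:305,165:265],None,fx=7,fy=7,interpolation=cv2.INTER_CUBIC)[:,:,::-1])
E
```

```text
t 6.75 tcp [ 0.5499 -0.2796  0.0883] tip [ 0.551  -0.2794  0.0693] gap 0.0005 F [-2.51  0.21  3.56]
[[ 0.059  0.171 -0.984]
 [ 0.01  -0.985 -0.171]
 [-0.998 -0.    -0.06 ]]
tool-frame m [-0.0277  0.0003  0.0005] frac [-0.0347  0.0003  0.0006]
```

View pics/s7.png

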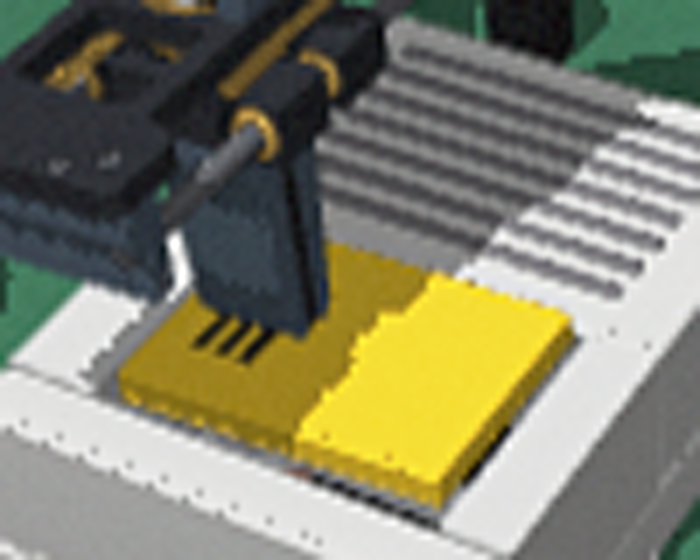

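Request:
arm_command(
  series=[0.001,0,0,0,0,0,0,0,0,0,0,0],
)

```text
t: 6.97
tool_pos: [0.55, -0.2796, 0.0876]
orientation: [[0.059, 0.171, -0.984], [0.01, -0.985, -0.171], [-0.998, -0.0, -0.06]]
contact_force: [-3.3, -1.3, 3.4]
finger_gap: 0.0003
```

Request:
arm_command(
  series=[0.0005,0,0,0,0,0,0,0,0,0,0,0],
)

```text
t: 7.13
tool_pos: [0.55, -0.2796, 0.0872]
orientation: [[0.059, 0.171, -0.984], [0.01, -0.985, -0.171], [-0.998, -0.0, -0.06]]
contact_force: [-3.6, -0.4, 5.3]
finger_gap: 0.0006
```

Request:
arm_command(
  series=[0.0007,0,0,0,0,0,0,0,0,0,0,0],
)

```text
t: 7.3
tool_pos: [0.55, -0.2796, 0.087]
orientation: [[0.059, 0.171, -0.983], [0.01, -0.985, -0.171], [-0.998, 0.0, -0.06]]
contact_force: [-5.2, -0.4, 11.8]
finger_gap: 0.0005
```

Request:
arm_command(
  series=[0.0005,0,0,0,0,0,0,0,0,0,0,0],
)

```text
t: 7.47
tool_pos: [0.55, -0.2796, 0.0869]
orientation: [[0.059, 0.171, -0.983], [0.01, -0.985, -0.171], [-0.998, 0.0, -0.06]]
contact_force: [-8.4, 0.6, 16.5]
finger_gap: 0.0004
```

Request:
arm_command(
  series=[-0.03,0,0,0,0,0,-0.045,0,0,0,0,0,-0.045,0,0,0,0,0,-0.045,0,0,0,0,0,-0.04,0,0,0,0,0,-0.03,0,0,0,0,0,0,0,0,0,0,0,0,0,0,0,0,0,0,0,0,0,0,0,0,0,0,0,0,0,0,0,0,0,0,0],
)

```text
t: 8.38
tool_pos: [0.5386, -0.2811, 0.2726]
orientation: [[0.057, 0.171, -0.984], [0.012, -0.985, -0.171], [-0.998, -0.002, -0.059]]
contact_force: [0.3, 0.6, -0.6]
finger_gap: 0.0004
```

Request:
arm_command(
  series=[0,0,0,0,0,0,0,0,0,0,0,0,0,0,0,0,0,0,0,0,0,0,0,0,0,0,0,0,0,0,0,0,0,0,0,0,0,0,0,0,0,0,0,0,0,0,0,0,0,0,0,0,0,0,0,0,0,0,0,0,0,0,0,0,0,0,0,0,0,0,0,0],
)

```text
t: 9.38
tool_pos: [0.539, -0.2815, 0.2739]
orientation: [[0.059, 0.171, -0.984], [0.01, -0.985, -0.171], [-0.998, -0.0, -0.06]]
contact_force: [0.3, 0.2, 0.4]
finger_gap: 0.0008
```

Request:
arm_command(
  series=[0,0,0,0,0,0,0,0,0,0,0,0,0,0,0,0,0,0,0,0,0,0,0,0,0,0,0,0,0,0,0,0,0,0,0,0],
)

```text
t: 9.88
tool_pos: [0.5389, -0.2815, 0.2739]
orientation: [[0.059, 0.171, -0.984], [0.01, -0.985, -0.171], [-0.998, -0.0, -0.06]]
contact_force: [0.0, 1.0, 0.3]
finger_gap: 0.0004
```

```bash
python3 - <<'E'
from h import *
import cv2
go([.549,-.28,.097])
for n in ['scene','top']:
    cv2.imwrite(f'pics/{n}8.png',capture(n)["image"][:,:,::-1])
E
```

```text
t 9.8833 tcp [ 0.5389 -0.2815  0.2739] tip [ 0.5401 -0.2813  0.2549] gap 0.0004 F [0.02 1.02 0.31]
[[ 0.059  0.171 -0.984]
 [ 0.01  -0.985 -0.171]
 [-0.998 -0.    -0.06 ]]
tool-frame m [0.1582 0.0003 0.0005] frac [0.1977 0.0003 0.0006]
```

View pics/scene8.png

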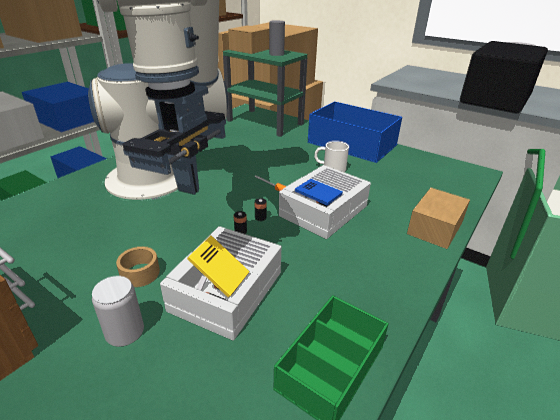

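View pics/top8.png

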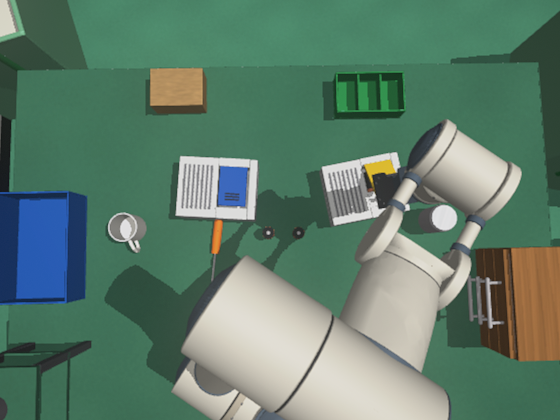

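```bash
python3 - <<'E'
from h import *
import cv2
S=capture('scene')
H=np.array([.6325,-.266,.085]);X=np.array([.985,.171,0]);Y=np.array([-.171,.985,0]);Z=np.array([0,0,1.])
a=cv2.resize(S["image"][225:305,165:265],None,fx=7,fy=7,interpolation=cv2.INTER_CUBIC)
for th,col in((.62,(255,0,0)),(.4,(0,0,255))):
  for s in(-.038,.038):
    for l in (0,.11):
      P=H+Y*s-X*(l*np.cos(th)-(-.012)*-np.sin(th)*-1*0)+Z*l*np.sin(th)+.012*(X*np.sin(th)+Z*np.cos(th))
      u,v=proj(S,P);cv2.circle(a,(int((u-165+.5)*7),int((v-225+.5)*7)),4,col,-1)
cv2.imwrite('pics/s9.png',a[:,:,::-1])
E
```

```text
(no output)
```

View pics/s9.png

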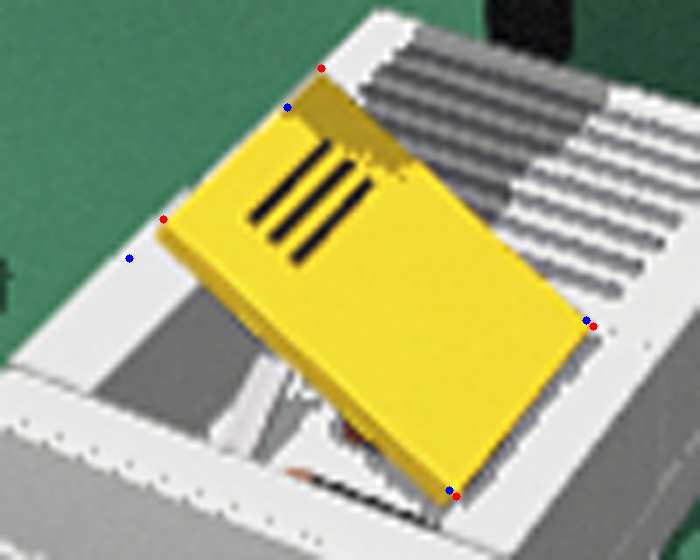

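The picture shows the yellow hatch's corners on the marks for 0.62 rad, its open stop. The blue hatch is still shut and the hand is well clear.

```bash
python3 -c "
from workcell import ticket
print(ticket.close_job())"
```

```text
the job is handed in; nothing more can be done
None
```

The yellow hatch is open and the job is handed in. I pressed its ribs once with the closed fingertips, down to the inner stop, with about 18 N on the tool at the end. I then drew the hand straight up about 187 mm, and the hatch sprang open.

**Last checks:**
- **Yellow hatch:** in the scene camera its corners match the projection for 0.62 rad, its open stop.
- **Blue hatch and other items:** the blue hatch is still shut. I saw nothing on the bench out of place, though in the last top view the arm hides the tape. The scene camera shows it where it was.
- **Robot:** the hand is clear of the hatch and the force reading is back to noise. The robot clock was at about 10 s of the 40 s allowed.

**What disagreed:**
- **Fingertip length:** with the gripper shut, the fingertips were about 24 mm shorter than the stated 19 mm ahead of the TCP. The cameras showed this and first contact confirmed it, so I went down in small steps and watched the force.
- **Press force:** it stayed at 3 to 4 N through most of the travel instead of peaking clearly near 6 N. I therefore kept pressing until I felt the stop.

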